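# Sort the sampling syringes: empty or sealed

### The arm

A 6-joint arm with a two-finger parallel gripper is mounted at the origin on the work surface. World frame = base frame: x ahead of the robot, y to its left, z up, the work surface at z = 0. Lengths are in m, angles in degrees, forces in N, time in s.
With the tool pointing down it reaches from about 0.4 to 0.825 m from the base axis. Payload 7 kg.
Tool frame: the origin (TCP) lies midway between the tips of the shut fingers; the grasp point (between the pads) lies 19 mm behind it; z points along the fingers, y is the line along which they close (so a half turn about z gives the same grasp; the last joint's range is limited). The gripper opens to 88 mm and grips with 3 to 60 N. Pads are 19 mm wide; open, the fingers measure 130 mm over their backs; the gripper's body (78 mm by 193 mm) begins 47 mm behind the grasp point.
Start: joints at [-58.608, 20.546, 0.682, 0, -70.136, -16.507], TCP at [0.173, -0.652, 0.227] pointing down, gripper open.
Joint ranges: [-176.03, 176.03], [-82.01, 121.73], [-58.28, 71.71], [-173.87, 95.51], [-174.79, -0.11], [-173.66, 173.66]. Speed limits (degrees/s): [136.94, 136.94, 172.46, 180, 180, 180].

### API

Orientations are given as [roll, pitch, yaw] about the fixed x, y, z axes, in that order (R = Rz(yaw) Ry(pitch) Rx(roll)).
In Python, from plant import r, eyes, workorder gives the robot as it stands.
- The arm moves only by the tool step_arm, never from a script. Its argument "plan" is a list of rows, each a list of 5 numbers: the shift along the tool's x, y, z each as a share of 25 cm, from -1 to 1, then the turn about the tool's z as a share of 60 degrees, from -1 to 1, then the finger opening in mm, from 0 to 87.6. In form: [[x, y, z, turn, jaw], ...]. A call has 1 to 12 rows; each row is the pose to reach, as a shift and turn from the pose commanded when the call began, along the tool's axes at that moment; what a row does not reach only later rows make up. A row lasts 1/12 s, in which the tool goes at most 41.7 mm and 7.16 degrees, less where a joint would pass 70% of its speed; a pose out of reach is approached as far as the arm can. A call with a number of a shift or a turn outside -1 to 1 is refused whole. A call with a gripper value outside its range is refused whole. The fingers move at their own pace and stop on an object; "newtons" is the grip in N (left out, the last holds). Time passes only in rows, so rows that repeat a pose let the fingers close. It gives the time, the measured TCP pose, the force, the opening and the grip force at its end, in the units of the state.
- r.get_state(): the state, without advancing time (a new reading comes with each control period).
- eyes.capture(name): name is "scene" or "top" or "wrist"; returns the picture (420x560x3 uint8, red, green, blue); there is no depth.
- eyes.camera_model(name): a dict with "fov_y" (degrees; the focal length in pixels is half the picture's height over the tangent of half this angle, whatever the lens; pixels are square), "cx", "cy" (the principal point, pixels), "world_to_cam" (4x4, takes a point from world to camera coordinates); the wrist camera has in their place "hand_eye" (4x4, takes a point from camera to tool coordinates, whose origin is the TCP and whose axes are the flange's). Camera axes: x right, y up, looking along -z (the intrinsics and any distortion apply to the point x, -y, -z); pixel columns grow to the right and rows downward; lengths in m; the calibration is good to about 2 mm. A picture is of the moment at which its call begins: read the wrist's pose just before it. camera_model takes no time and is no camera call.
- workorder.close_job(): hands the job in; it is judged then, once.
The state is a dict: "time_s": time; "joints": joint angles; "qd": joint speeds; "joint_torque": joint torques, N m; "tcp_pos": TCP position; "eef_rot": TCP orientation; "contact_force": force on the tool from outside, world axes, zero at the start; "moment": the same for the moment, N m; "gripper_width": finger opening in m; "gripper_force": force on a finger pad.
Only numpy, scipy, OpenCV 4.12 (cv2) and the standard library are available. Lean on these libraries where they do the work, as an engineer would, in place of code of your own. Each camera call takes 0.05 s, during which the arm holds its last target. There are 200 camera calls.

### The job

Clear the rest of sampling syringes. Press gently on every plunger that stands pulled out, while its syringe is held by the end wall of the rest: if it slides, the syringe is empty, so push it fully home; if it springs back, a sample is sealed inside, so do not force it and leave it out. Then lay the syringes with plungers home in the white tray and the sealed ones in the blue tray, each flat on the tray's floor, and do not disturb the bottles and the jar.

Things in the scene. Friction and masses are not known exactly. Their poses are not given: they have to be found in the camera images.
- rest: Black fixed rest, 136 x 244 mm, three lanes 80 mm apart (its y = -80, 0, 80 mm) along its x axis, a syringe in each. Origin: underside, below the middle lane's middle. Lane floor 8 mm above the table. Aluminium end wall at +x (inner face x = 57 mm, 44 mm high, notched for noses) stops a push along +x. Grey blocks, tops 22 mm high, flank the collars; barrel middles are clear for fingers.
- wash_tray: White fixed open tray, 250 (x) x 180 (y) mm outside, walls 5 mm thick and 22 mm high, floor 5 mm above the table. Origin: centre of its underside. Its x axis is its long side.
- sample_tray: Blue fixed open tray, otherwise the same as the white one. Which side of the rest each tray stands on varies.
- syringe_a_mid (a point): Middle of a sampling syringe's clear round barrel, on its axis. Barrel 32 mm in diameter, 94 mm long, between two white square collars 46 x 46 x 6 mm (outer faces 53 mm from here); lying flat, the axis is 23 mm above its support. x axis: to the nose (10 mm thick, ends 75 mm from here); plunger at -x. About 160 g. The syringes look alike but for the plunger's position.
- plunger_a_thumb (a point): Centre of the outer face of that syringe's orange thumb disc (38 mm diameter, 6 mm thick), on the barrel's axis; 72 mm behind the barrel's middle when home, 122 mm when fully pulled out.
- plunger_a (a joint): How far that plunger is pulled out, m: 0 fully home, 0.05 fully out. If the syringe is empty it slides at about 3 N and stays where left. If a sample is sealed in, it yields springily (1.2 N per mm after the first 2 N) and returns to fully out; forcing it 14 mm in (18 N) spoils the sample. 5 to 8 N is a good test. Pulled-out plungers of both kinds look the same.
- syringe_b_mid (a point): Middle of a sampling syringe's clear round barrel, on its axis. Barrel 32 mm in diameter, 94 mm long, between two white square collars 46 x 46 x 6 mm (outer faces 53 mm from here); lying flat, the axis is 23 mm above its support. x axis: to the nose (10 mm thick, ends 75 mm from here); plunger at -x. About 160 g. The syringes look alike but for the plunger's position.
- plunger_b_thumb (a point): Centre of the outer face of that syringe's orange thumb disc (38 mm diameter, 6 mm thick), on the barrel's axis; 72 mm behind the barrel's middle when home, 122 mm when fully pulled out.
- plunger_b (a joint): How far that plunger is pulled out, m: 0 fully home, 0.05 fully out. If the syringe is empty it slides at about 3 N and stays where left. If a sample is sealed in, it yields springily (1.2 N per mm after the first 2 N) and returns to fully out; forcing it 14 mm in (18 N) spoils the sample. 5 to 8 N is a good test. Pulled-out plungers of both kinds look the same.
- syringe_c_mid (a point): Middle of a sampling syringe's clear round barrel, on its axis. Barrel 32 mm in diameter, 94 mm long, between two white square collars 46 x 46 x 6 mm (outer faces 53 mm from here); lying flat, the axis is 23 mm above its support. x axis: to the nose (10 mm thick, ends 75 mm from here); plunger at -x. About 160 g. The syringes look alike but for the plunger's position.
- plunger_c_thumb (a point): Centre of the outer face of that syringe's orange thumb disc (38 mm diameter, 6 mm thick), on the barrel's axis; 72 mm behind the barrel's middle when home, 122 mm when fully pulled out.
- plunger_c (a joint): How far that plunger is pulled out, m: 0 fully home, 0.05 fully out. If the syringe is empty it slides at about 3 N and stays where left. If a sample is sealed in, it yields springily (1.2 N per mm after the first 2 N) and returns to fully out; forcing it 14 mm in (18 N) spoils the sample. 5 to 8 N is a good test. Pulled-out plungers of both kinds look the same.
- bottle_1: Bystander: amber bottle, 60 mm diameter, 190 mm tall; origin under its centre.
- bottle_2: Bystander: a second such bottle.
- jar: Bystander: clear jar with blue lid, 70 mm diameter, 90 mm tall; origin under its centre.

How it is judged (in metres and radians):
On the way:
1. the plunger of the sealed syringe has been tried: pressed in by 1.5 mm or more, while its syringe is still in the rest (value of joint plunger_c below 0.0485 m and z of syringe_c_mid in the frame of rest below 0.037 m and x of syringe_c_mid in the frame of rest above -0.02 m and y of syringe_c_mid in the frame of rest between -0.1 and 0.1 m), for 0.02 s.
At the end, for the whole second after the job is handed in: Both empty syringes lie flat (within 4 degrees, barrel axis less than 34 mm above the tray's underside) inside the white tray with plungers within 5 mm of home; the sealed syringe lies the same way inside the blue tray with its plunger still out (more than 46 mm) (x of syringe_a_mid in the frame of wash_tray between -0.1 and 0.1 m and y of syringe_a_mid in the frame of wash_tray between -0.068 and 0.068 m and z of each of syringe_a_mid, syringe_b_mid in the frame of wash_tray below 0.034 m and angle between syringe_a_mid's own x axis and vertical between 1.5 and 1.64 rad and x of syringe_b_mid in the frame of wash_tray between -0.1 and 0.1 m and y of syringe_b_mid in the frame of wash_tray between -0.068 and 0.068 m and angle between syringe_b_mid's own x axis and vertical between 1.5 and 1.64 rad and x of syringe_c_mid in the frame of sample_tray between -0.1 and 0.1 m and y of syringe_c_mid in the frame of sample_tray between -0.068 and 0.068 m and z of syringe_c_mid in the frame of sample_tray below 0.034 m and angle between syringe_c_mid's own x axis and vertical between 1.5 and 1.64 rad and value of joint each of plunger_a, plunger_b below 0.005 m and value of joint plunger_c above 0.046 m); the robot touches nothing.
It fails at once if the sealed plunger forced in by more than 14 mm (value of joint plunger_c below 0.036 m).
It fails at once if a bottle or the jar moved by more than 20 mm or tipped (distance of any of bottle_1, bottle_2, jar from where it was at the start of the episode above 0.02 m or angle between any of bottle_1, bottle_2, jar's own z axis and vertical above 0.3 rad).
It also fails if it takes over 72 s, if anything falls off the work surface, if the arm or the gripper's body presses on something with over 40 N, if the wrist force passes 120 N, or if a joint passes its speed limit or range.

## Working session

There is one attempt and no reset: what is moved stays moved. The work goes in short steps, Python scripts to look and compute and a tool call to move; the robot and the scene stay as the last step left them, time stands still between calls to the robot, and variables do not carry over. Pictures are saved under pics/ and viewed, at most 10 in all, crops included, and the job is handed in when it is done.

Besides the shell and the picture viewer there is one more tool, called after "Call:" by a JSON object that holds its "fn" and its "kwargs". step_arm: Moves the arm, as the interface text tells. Its arguments: {"type":"object","properties":{"plan":{"type":"array"},"newtons":{"type":"number"}},"required":["plan"]}

```bash
mkdir -p pics; ls
python3 - <<'E'
from plant import r, eyes, workorder
import cv2,numpy as np
s=r.get_state();print(s)
for n in("scene","top","wrist"):
    im=eyes.capture(n);np.save(f"pics/{n}0.npy",im);cv2.imwrite(f"pics/{n}0.png",im[...,::-1]);print(n,eyes.camera_model(n))
E
```

```text
pics
{'time_s': 0.0, 'joints': array([-5.86061226e+01,  2.05881001e+01,  6.33222663e-01, -2.00644348e-02,
       -7.01370800e+01, -1.65076209e+01]), 'qd': array([ 0.03788917, -0.02566591, -0.0848395 ,  0.09509246, -0.07330317,
       -0.04335524]), 'joint_torque': array([ 1.04900992e-03, -5.82720709e+01,  2.93060321e+01,  6.99753106e+00,
        6.84678686e-03, -1.65378224e-04]), 'tcp_pos': array([ 0.17325603, -0.65186396,  0.22565633]), 'eef_rot': array([ 1.79906473e+02, -8.04692120e-03, -1.65120569e+02]), 'contact_force': array([-0.41256812,  0.29009934,  0.18270583]), 'moment': array([ 0.05359329, -0.01602066, -0.03419202]), 'gripper_force': 0.0, 'gripper_width': 0.08773232139556475}
scene {'fov_y': 54.008387435228705, 'cx': 273.2510595156626, 'cy': 205.58384842560244, 'world_to_cam': array([[-0.30318826,  0.95292364, -0.00366218,  0.14879987],
       [-0.66846516, -0.20994109,  0.71349777,  0.36141608],
       [ 0.67914005,  0.21877219,  0.70064793, -1.52730148],
       [ 0.        ,  0.        ,  0.        ,  1.        ]])}
top {'fov_y': 55.7146283115794, 'cx': 276.87267624663986, 'cy': 217.79117642217466, 'world_to_cam': array([[ 2.19324672e-02, -9.99758573e-01,  1.32788707e-03,
        -8.24692633e-03],
       [ 9.96588715e-01,  2.19685875e-02,  7.95507055e-02,
        -5.67211079e-01],
       [-7.95606716e-02, -4.21385969e-04,  9.96829936e-01,
        -1.02292951e+00],
       [ 0.00000000e+00,  0.00000000e+00,  0.00000000e+00,
         1.00000000e+00]])}
wrist {'fov_y': 71.36092518938612, 'cx': 275.2526775726176, 'cy': 212.45023734915472, 'hand_eye': array([[ 1.19789982e-03,  9.54347214e-01,  2.98697106e-01,
         8.15106450e-02],
       [ 9.99999223e-01, -1.04031081e-03, -6.86585717e-04,
        -1.61832173e-04],
       [-3.44503338e-04,  2.98697696e-01, -9.54347718e-01,
        -1.58310657e-01],
       [ 0.00000000e+00,  0.00000000e+00,  0.00000000e+00,
         1.00000000e+00]])}
```

View pics/top0.png

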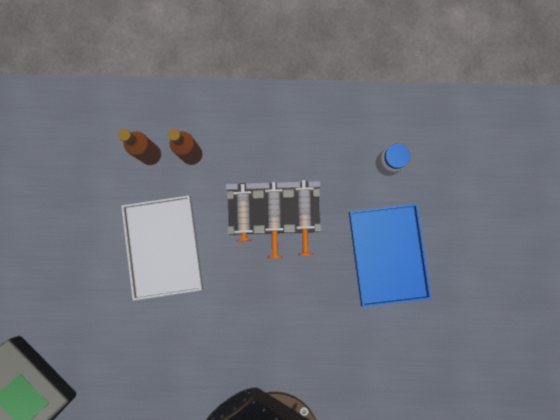

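View pics/scene0.png

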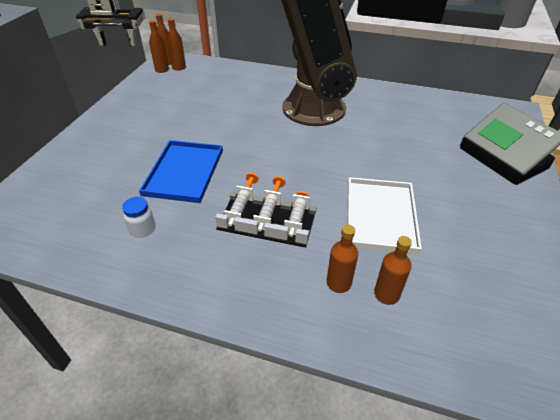

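The top view shows the rest at about (274,208), with discs at (244,240), (275,257) and (306,254). The white tray is centred near (162,248) and the blue near (389,256), with bottles at (135,145) and (183,145) and the jar at (397,157). The left plunger looks home and the other two are out. Next I'll convert these pixels to positions.

```bash
cat > h.py <<'E'
import numpy as np,cv2
from scipy.spatial.transform import Rotation as R
def ray(cm,px,T=None):
    f=210/np.tan(np.radians(cm["fov_y"]/2)); px=np.atleast_2d(px).astype(float)
    d=np.c_[(px[:,0]-cm["cx"])/f,-(px[:,1]-cm["cy"])/f,-np.ones(len(px))]
    M=T if T is not None else np.linalg.inv(cm["world_to_cam"])
    return M[:3,3],d@M[:3,:3].T
def plane(cm,px,z,T=None):
    o,d=ray(cm,px,T); return o+d*((z-o[2])/d[:,2])[:,None]
def wristT(s,cm):
    M=np.eye(4);M[:3,:3]=R.from_euler("xyz",s["eef_rot"],degrees=True).as_matrix();M[:3,3]=s["tcp_pos"];return M@cm["hand_eye"]
def blobs(m,amin):
    n,l,st,c=cv2.connectedComponentsWithStats(m.astype(np.uint8))
    return [(l==i,st[i,4],c[i]) for i in range(1,n) if st[i,4]>=amin]
def rect(m):
    c,_=cv2.findContours(m.astype(np.uint8),cv2.RETR_EXTERNAL,cv2.CHAIN_APPROX_NONE);c=max(c,key=cv2.contourArea)
    return c.reshape(-1,2)
E
python3 - <<'E'
from h import *
from plant import eyes
cm=eyes.camera_model("top");im=np.load("pics/top0.npy");hsv=cv2.cvtColor(im,cv2.COLOR_RGB2HSV)
H,S,V=[hsv[...,i].astype(int) for i in range(3)]
def tray(m,nm):
    for b in blobs(m,2000):
        P=plane(cm,rect(b[0]),0.022);print(nm,b[1],b[2],cv2.minAreaRect((P[:,:2]*1000).astype(np.float32)))
tray((H>100)&(H<125)&(S>170)&(V>90),"blue")
tray((S<40)&(V>150),"white")
for b in blobs((H<16)&(S>170)&(V>150),8):
    print("orange",b[1],b[2],plane(cm,b[2],.031), rect(b[0]).min(0),rect(b[0]).max(0))
m=np.zeros(H.shape,bool);m[170:245,215:335]=True
for b in blobs((V<70)&m,20): print("dark",b[1],b[2],plane(cm,b[2],.008))
print("rest corners",plane(cm,[[227,187],[320,185],[229,233],[321,232]],.02))
print("bottles,jar top",plane(cm,[[125,135],[174,134]],.19),plane(cm,[396,156],.09))
print("bottle base",plane(cm,[[148,156],[192,155]],.0))
E
```

```text
blue 2237 [405.95753241 274.7197139 ] ((452.7870178222656, -300.3271484375), (193.88619995117188, 169.8311309814453), 7.7212934494018555)
white 6394 [161.68861433 247.86362215] ((483.9422607421875, 306.84649658203125), (251.83673095703125, 181.37840270996094), 9.783918380737305)
orange 96 [305.  243.5] [[ 0.50123331 -0.07027566  0.031     ]] [300 230] [310 254]
orange 35 [272.71428571 245.37142857] [[0.49454583 0.01343817 0.031     ]] [269 232] [274 256]
orange 30 [276.33333333 245.2       ] [[0.49519585 0.00405614 0.031     ]] [275 232] [280 256]
orange 28 [243.60714286 238.32142857] [[0.51116175 0.08948871 0.031     ]] [238 234] [249 240]
dark 464 [258.26939655 211.25215517] [[0.58484616 0.05430371 0.008     ]]
dark 384 [288.83333333 209.953125  ] [[ 0.59013421 -0.02726503  0.008     ]]
dark 212 [232.5990566  212.24528302] [[0.58067027 0.12277471 0.008     ]]
rest corners [[ 0.64650253  0.13834902  0.02      ]
 [ 0.65732976 -0.10836705  0.02      ]
 [ 0.52458021  0.12919579  0.02      ]
 [ 0.53253101 -0.11265813  0.02      ]]
bottles,jar top [[0.73278465 0.34910003 0.19      ]
 [0.73752852 0.23926331 0.19      ]] [[ 0.72292714 -0.28934096  0.09      ]]
bottle base [[0.72995956 0.35851329 0.        ]
 [0.73538575 0.23896045 0.        ]]
```

Call:
{"fn": "step_arm", "kwargs": {"plan": [[-0.9, 1, 0, 0, 60], [-0.9, 1, 0, 0, 60], [-0.9, 1, 0, 0, 60], [-0.9, 1, 0, 0, 60], [-0.9, 1, 0, 0, 60], [-0.9, 1, 0, 0, 60], [-0.9, 1, 0, 0, 60], [-0.9, 1, 0, 0, 60], [-0.9, 1, 0, 0, 60]], "newtons": 20}}

```text
time_s: 0.9
tcp_pos: [0.3286, -0.3484, 0.2269]
eef_rot: [-180.0, 0.1, -164.9]
contact_force: [-0.7, 0.0, -0.7]
gripper_width: 0.0601
gripper_force: 0.0
```

Call:
{"fn": "step_arm", "kwargs": {"plan": [[-1, 1, 0, 0.2, 0], [-1, 1, 0, 0.2, 0], [-1, 1, 0, 0.2, 0], [-1, 1, 0, 0.2, 0], [-1, 1, 0, 0.2, 0], [-1, 1, 0, 0.2, 0], [-1, 1, 0, 0.2, 0], [-1, 1, 0, 0.2, 0], [-1, 1, 0, 0.2, 0], [-1, 1, 0, 0.2, 0], [-1, 1, 0, 0.2, 0]]}}

```text
time_s: 1.82
tcp_pos: [0.5043, -0.0457, 0.226]
eef_rot: [-180.0, -0.1, -177.0]
contact_force: [-0.5, -1.2, 0.1]
gripper_width: 0.0005
gripper_force: 0.0
```

Run:
```python
from h import *
from plant import r,eyes
import pickle
s=r.get_state();im=eyes.capture("wrist");cv2.imwrite("pics/w1.png",im[...,::-1]);np.save("pics/w1.npy",im)
pickle.dump(s,open("pics/w1.pkl","wb"));print(s["time_s"],s["tcp_pos"],s["eef_rot"],s["contact_force"],s["joints"])
```

```text
1.8167 [ 0.50433699 -0.04568528  0.22598192] [-1.79991755e+02 -6.74455859e-02 -1.76956598e+02] [-0.50950278 -1.24727023  0.10798507] [ 1.70735692e+01  4.60368845e+00 -2.01895698e+01 -9.19540751e-03
 -6.52741744e+01 -1.04026312e+02]
```

View pics/w1.png

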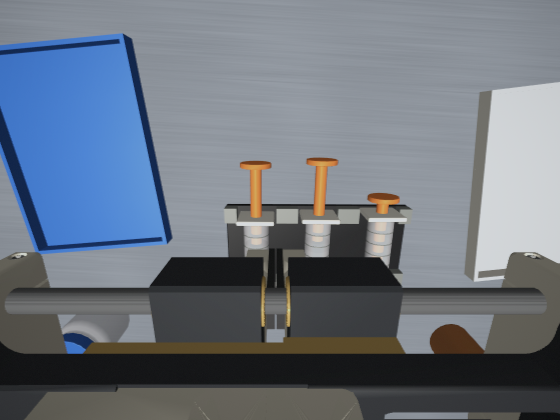

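The wrist view shows discs at (256,164), (321,161) and (383,198), rear collars at about row 216, blue tray on the left and white on the right. Only the right plunger (+y) is near home.

Run:
```python
from h import *
from plant import eyes
import pickle
cm=eyes.camera_model("wrist");im=np.load("pics/w1.npy");s=pickle.load(open("pics/w1.pkl","rb"));T=wristT(s,cm);print("cam",T[:3,3])
hsv=cv2.cvtColor(im,cv2.COLOR_RGB2HSV);H,S,V=[hsv[...,i].astype(int) for i in range(3)]
o=(H<18)&(S>150)&(V>100);o[225:]=False
for x0,x1 in((236,276),(300,342),(363,402)):
    m=o.copy();m[:,:x0]=0;m[:,x1:]=0
    w=m.sum(1);k=np.argmax(w);c=np.nonzero(m[k])[0].mean();top=np.nonzero(m[:,int(c)])[0][0]
    print("disc",k,w[k],c,"rows",top,"| y,x axis",plane(cm,[c,k],.031,T)[0],"x low edge",plane(cm,[c,top],.012,T)[0][:1],"w mm",np.ptp(plane(cm,[[c-w[k]/2,k],[c+w[k]/2,k]],.031,T)[:,1]))
    ci=int(c);print("  col V/S",[(r_,V[r_,ci+9],S[r_,ci+9]) for r_ in range(203,228)])
    cw=(S<40)&(V>140); 
    for rr in(213,215,217):
        q=np.nonzero(cw[rr,ci-30:ci+30])[0]+ci-30; print("  collar row",rr,q.min() if len(q) else 0,q.max() if len(q) else 0)
m=(H>100)&(H<125)&(S>170)&(V>60)
b=max(blobs(m,2000),key=lambda b:b[1]);P=plane(cm,rect(b[0]),.022,T);print("blue",cv2.minAreaRect((P[:,:2]*1000).astype(np.float32)))
t=eyes.camera_model("top");im=np.load("pics/top0.npy");hsv=cv2.cvtColor(im,cv2.COLOR_RGB2HSV);H,S,V=[hsv[...,i].astype(int) for i in range(3)]
m=(H>95)&(H<130)&(S>150)&(V>50);m[:195]=0
b=max(blobs(m,2000),key=lambda b:b[1]);P=plane(t,rect(b[0]),.022);print("blue",b[1],cv2.minAreaRect((P[:,:2]*1000).astype(np.float32)))
```

```text
cam [ 0.42317843 -0.05020333  0.38438787]
disc 164 31 255.0 rows 161 | y,x axis [ 0.47347112 -0.07181479  0.031     ] x low edge [0.47239849] w mm 0.037253290593196556
  col V/S [(203, np.int64(159), np.int64(22)), (204, np.int64(32), np.int64(24)), (205, np.int64(35), np.int64(15)), (206, np.int64(74), np.int64(3)), (207, np.int64(75), np.int64(3)), (208, np.int64(74), np.int64(0)), (209, np.int64(74), np.int64(3)), (210, np.int64(76), np.int64(3)), (211, np.int64(105), np.int64(15)), (212, np.int64(117), np.int64(17)), (213, np.int64(117), np.int64(15)), (214, np.int64(118), np.int64(15)), (215, np.int64(118), np.int64(15)), (216, np.int64(118), np.int64(15)), (217, np.int64(118), np.int64(15)), (218, np.int64(118), np.int64(15)), (219, np.int64(119), np.int64(17)), (220, np.int64(119), np.int64(17)), (221, np.int64(129), np.int64(14)), (222, np.int64(213), np.int64(7)), (223, np.int64(219), np.int64(6)), (224, np.int64(220), np.int64(7)), (225, np.int64(216), np.int64(6)), (226, np.int64(164), np.int64(3)), (227, np.int64(166), np.int64(2))]
  collar row 213 225 284
  collar row 2
[... 1745 characters left out ...]
, np.int64(17)), (217, np.int64(135), np.int64(13)), (218, np.int64(213), np.int64(5)), (219, np.int64(219), np.int64(7)), (220, np.int64(219), np.int64(7)), (221, np.int64(215), np.int64(5)), (222, np.int64(157), np.int64(3)), (223, np.int64(166), np.int64(2)), (224, np.int64(165), np.int64(3)), (225, np.int64(163), np.int64(2)), (226, np.int64(162), np.int64(3)), (227, np.int64(159), np.int64(2))]
  collar row 213 353 412
  collar row 215 353 412
  collar row 217 353 412
blue ((476.21502685546875, -295.94366455078125), (247.30819702148438, 173.62167358398438), 7.729788780212402)
blue 6500 ((477.136474609375, -292.15545654296875), (246.53660583496094, 180.18507385253906), 7.989494323730469)
```

Run:
```python
from h import *
from plant import eyes
import pickle
cm=eyes.camera_model("wrist");im=np.load("pics/w1.npy");s=pickle.load(open("pics/w1.pkl","rb"));T=wristT(s,cm)
hsv=cv2.cvtColor(im,cv2.COLOR_RGB2HSV);S,V=hsv[...,1].astype(int),hsv[...,2].astype(int)
face=np.array([[.4725,-.0718],[.464,.0077],[.505,.0889]])
for c,r_,f in zip((256,320,382),(221.3,219.6,217.2),face):
    p=plane(cm,[c,r_],.054,T)[0]
    br=(V[int(r_)+3]>195)&(S[int(r_)+3]<30);q=np.nonzero(br[c-30:c+30])[0]+c-30
    e=plane(cm,[[q.min()-.5,r_+3],[q.max()+.5,r_+3]],.054,T)
    print("collar outer x",p,"y edges",e[:,1],"mid",e[:,1].mean(),"extraction",p[0]-f[0]-.019,"barrel mid x",p[0]+.053)
# plate rear edge
rows=[]
for c in range(232,408,8):
    v=V[190:212,c]; rows.append((c,190+int(np.argmax(v<110))))
rows=np.array(rows);P=plane(cm,rows,.008,T);k=np.polyfit(P[:,1],P[:,0],1);print(rows[:,1]);print("rest yaw",-np.degrees(np.arctan(k[0])),"rear x at y=0",k[1])
```

```text
collar outer x [ 0.53828209 -0.06691688  0.054     ] y edges [-0.09011858 -0.04584378] mid -0.06798118451841054 extraction 0.04678209365738102 barrel mid x 0.591282093657381
collar outer x [0.53200142 0.00920895 0.054     ] y edges [-0.01131723  0.03288034] mid 0.010781556231374386 extraction 0.04900141967789669 barrel mid x 0.5850014196778968
collar outer x [0.52500152 0.08254379 0.054     ] y edges [0.06707133 0.11235033] mid 0.08971083053872536 extraction 0.0010015198802776522 barrel mid x 0.5780015198802777
[204 204 204 190 204 204 204 204 204 204 204 190 204 204 204 204 204 196
 204 190 205 205]
rest yaw 3.4887703913083077 rear x at y=0 0.5231482913679038
```

Call:
{"fn": "step_arm", "kwargs": {"plan": [[0.28, -0.085, 0.2, 0, 0], [0.28, -0.085, 0.3, 0, 0], [0.28, -0.085, 0.5, 0, 0], [0.28, -0.085, 0.816, 0, 0], [0.28, -0.085, 0.816, 0, 0], [0.28, -0.085, 0.816, 0, 0], [0.28, -0.085, 0.816, 0, 0], [0.28, -0.085, 0.816, 0, 0], [0.28, -0.085, 0.816, 0, 0]]}}

```text
time_s: 2.62
tcp_pos: [0.4362, -0.0722, 0.024]
eef_rot: [180.0, 0.1, -177.1]
contact_force: [0.4, 0.4, 0.1]
gripper_width: 0.0004
gripper_force: 0.0
```

Call:
{"fn": "step_arm", "kwargs": {"plan": [[-0.04, 0, 0, 0, 0], [-0.08, 0, 0, 0, 0], [-0.1, 0, 0, 0, 0], [-0.11, 0, 0, 0, 0], [-0.12, 0, 0, 0, 0], [-0.124, 0, 0, 0, 0], [-0.128, 0, 0, 0, 0], [-0.128, 0, 0, 0, 0], [-0.128, 0, 0, 0, 0]]}}

```text
time_s: 3.37
tcp_pos: [0.4669, -0.0703, 0.0225]
eef_rot: [-180.0, -0.0, -177.1]
contact_force: [-2.2, -0.5, 0.9]
gripper_width: 0.0004
gripper_force: 1.0
```

Call:
{"fn": "step_arm", "kwargs": {"plan": [[-0.004, 0, 0, 0, 0], [-0.008, 0, 0, 0, 0], [-0.012, 0, 0, 0, 0], [-0.012, 0, 0, 0, 0], [-0.012, 0, 0, 0, 0]]}}

```text
time_s: 3.78
tcp_pos: [0.4702, -0.0701, 0.0225]
eef_rot: [-180.0, 0.0, -177.1]
contact_force: [-1.7, -0.9, 0.3]
gripper_width: 0.0005
gripper_force: 0.9
```

Call:
{"fn": "step_arm", "kwargs": {"plan": [[-0.004, 0, 0, 0, 0], [-0.008, 0, 0, 0, 0], [-0.012, 0, 0, 0, 0], [-0.012, 0, 0, 0, 0], [-0.012, 0, 0, 0, 0]]}}

```text
time_s: 4.2
tcp_pos: [0.4733, -0.0699, 0.0226]
eef_rot: [180.0, 0.0, -177.1]
contact_force: [-2.6, -0.8, 0.3]
gripper_width: 0.0004
gripper_force: 0.9
```

Call:
{"fn": "step_arm", "kwargs": {"plan": [[-0.004, 0, 0, 0, 0], [-0.008, 0, 0, 0, 0], [-0.012, 0, 0, 0, 0], [-0.016, 0, 0, 0, 0], [-0.016, 0, 0, 0, 0], [-0.016, 0, 0, 0, 0]]}}

```text
time_s: 4.7
tcp_pos: [0.4774, -0.0697, 0.0226]
eef_rot: [180.0, 0.0, -177.1]
contact_force: [-1.4, -0.2, 0.1]
gripper_width: 0.0003
gripper_force: 0.8
```

Run:
```python
from plant import eyes
import cv2,numpy as np
im=eyes.capture("wrist");np.save("pics/w2.npy",im);cv2.imwrite("pics/w2.png",im[...,::-1])
```

```text
(no output)
```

View pics/w2.png

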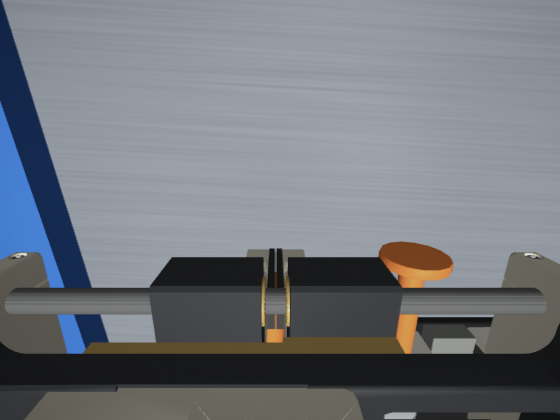

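The picture shows the shut fingers behind the right-lane disc (hidden near (275,335)), and the middle disc still out at (415,260). The force is low, so the syringe may still be sliding towards the wall. I'll go on in small steps.

Call:
{"fn": "step_arm", "kwargs": {"plan": [[-0.004, 0, 0, 0, 0], [-0.008, 0, 0, 0, 0], [-0.012, 0, 0, 0, 0], [-0.016, 0, 0, 0, 0], [-0.016, 0, 0, 0, 0], [-0.016, 0, 0, 0, 0]]}}

```text
time_s: 5.25
tcp_pos: [0.4813, -0.0695, 0.0226]
eef_rot: [180.0, 0.0, -177.1]
contact_force: [-2.0, -0.5, -0.4]
gripper_width: 0.0005
gripper_force: 0.8
```

Call:
{"fn": "step_arm", "kwargs": {"plan": [[-0.004, 0, 0, 0, 0], [-0.008, 0, 0, 0, 0], [-0.012, 0, 0, 0, 0], [-0.016, 0, 0, 0, 0], [-0.016, 0, 0, 0, 0], [-0.016, 0, 0, 0, 0]]}}

```text
time_s: 5.75
tcp_pos: [0.4854, -0.0693, 0.0226]
eef_rot: [180.0, 0.0, -177.1]
contact_force: [-1.7, 0.0, 0.2]
gripper_width: 0.0006
gripper_force: 0.8
```

Run:
```python
from plant import eyes
import cv2,numpy as np
a=np.load("pics/scene0.npy");b=eyes.capture("scene")
f=lambda i:cv2.resize(i[165:250,205:325],None,fx=3.3,fy=3.3,interpolation=cv2.INTER_CUBIC)
cv2.imwrite("pics/s2.png",np.hstack([f(a),f(b)])[...,::-1])
```

```text
(no output)
```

View pics/s2.png

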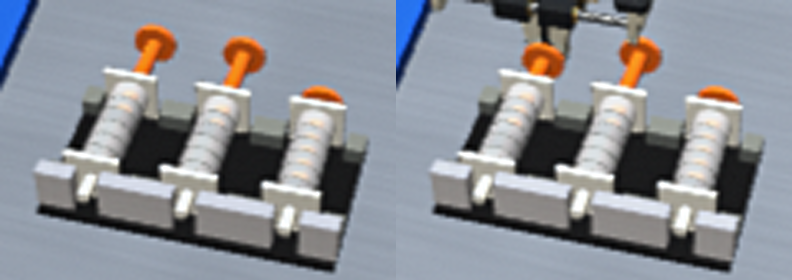

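The left panel is the start and the right panel is now. The pushed disc has moved from (157,42) to (542,58)−396, much closer to its collar, while the barrel stayed put. So the right-lane syringe is empty, and I'll push it home.

Call:
{"fn": "step_arm", "kwargs": {"plan": [[-0.02, 0, 0, 0, 0], [-0.04, 0, 0, 0, 0], [-0.06, 0, 0, 0, 0], [-0.076, 0, 0, 0, 0], [-0.088, 0, 0, 0, 0], [-0.092, 0, 0, 0, 0], [-0.096, 0, 0, 0, 0], [-0.096, 0, 0, 0, 0]]}}

```text
time_s: 6.47
tcp_pos: [0.5094, -0.0681, 0.0226]
eef_rot: [180.0, 0.0, -177.1]
contact_force: [-1.0, -1.1, -0.5]
gripper_width: 0.0005
gripper_force: 0.7
```

Call:
{"fn": "step_arm", "kwargs": {"plan": [[-0.004, 0, 0, 0, 0], [-0.008, 0, 0, 0, 0], [-0.012, 0, 0, 0, 0], [-0.012, 0, 0, 0, 0]]}}

```text
time_s: 6.8
tcp_pos: [0.511, -0.0681, 0.0224]
eef_rot: [-180.0, -0.1, -177.1]
contact_force: [-5.8, 0.1, 3.1]
gripper_width: 0.0003
gripper_force: 2.7
```

Call:
{"fn": "step_arm", "kwargs": {"plan": [[-0.004, 0, 0, 0, 0], [-0.008, 0, 0, 0, 0], [-0.008, 0, 0, 0, 0]]}}

```text
time_s: 7.05
tcp_pos: [0.511, -0.0683, 0.0221]
eef_rot: [-180.0, -0.3, -177.2]
contact_force: [-10.3, 1.0, 8.1]
gripper_width: 0.0003
gripper_force: 5.3
```

Call:
{"fn": "step_arm", "kwargs": {"plan": [[0.15, 0, 0, 0, 0], [0.324, 0, 0, 0, 0], [0.324, 0, 0, 0, 0], [0.324, 0.15, 0, 0, 0], [0.324, 0.32, 0, 0, 0], [0.324, 0.32, 0, 0, 0], [0.28, 0.32, 0, 0, 0], [0.25, 0.32, 0, 0, 0], [0.24, 0.32, 0, 0, 0], [0.24, 0.32, 0, 0, 0]]}}

```text
time_s: 7.88
tcp_pos: [0.4513, 0.0087, 0.0225]
eef_rot: [180.0, 0.0, -177.2]
contact_force: [0.8, 0.2, -0.2]
gripper_width: 0.0003
gripper_force: 0.0
```

Call:
{"fn": "step_arm", "kwargs": {"plan": [[-0.006, 0, 0, 0, 0], [-0.012, 0, 0, 0, 0], [-0.018, 0, 0, 0, 0], [-0.024, 0, 0, 0, 0], [-0.024, 0, 0, 0, 0], [-0.024, 0, 0, 0, 0]]}}

```text
time_s: 8.38
tcp_pos: [0.4562, 0.0092, 0.0226]
eef_rot: [180.0, 0.0, -177.1]
contact_force: [-0.5, -0.4, -0.4]
gripper_width: 0.0005
gripper_force: 0.1
```

Call:
{"fn": "step_arm", "kwargs": {"plan": [[-0.006, 0, 0, 0, 0], [-0.012, 0, 0, 0, 0], [-0.018, 0, 0, 0, 0], [-0.018, 0, 0, 0, 0], [-0.018, 0, 0, 0, 0]]}}

```text
time_s: 8.8
tcp_pos: [0.4601, 0.0093, 0.0225]
eef_rot: [-180.0, -0.1, -177.1]
contact_force: [-5.1, 0.4, 2.5]
gripper_width: 0.0003
gripper_force: 2.2
```

Call:
{"fn": "step_arm", "kwargs": {"plan": [[-0.005, 0, 0, 0, 0], [-0.008, 0, 0, 0, 0], [-0.008, 0, 0, 0, 0]]}}

```text
time_s: 9.05
tcp_pos: [0.4617, 0.0094, 0.0224]
eef_rot: [-180.0, -0.1, -177.1]
contact_force: [-6.7, 1.5, 4.6]
gripper_width: 0.0006
gripper_force: 3.1
```

The force rises about 1.2 N/mm, so the middle syringe is sealed. I'll back off and go to the left-lane syringe first.

Call:
{"fn": "step_arm", "kwargs": {"plan": [[0.12, 0, 0, 0, 0], [0.12, 0, -0.16, 0, 64], [0.12, 0, -0.3, 0, 64], [0, 0.1, -0.4, 0, 64], [-0.12, 0.2, -0.4, -0.02, 64], [-0.24, 0.31, -0.4, -0.02, 64], [-0.36, 0.31, -0.4, -0.02, 64], [-0.484, 0.31, -0.4, -0.02, 64], [-0.484, 0.31, -0.3, -0.02, 64], [-0.484, 0.31, -0.2, -0.02, 64], [-0.484, 0.31, -0.2, -0.02, 64]]}}

```text
time_s: 9.97
tcp_pos: [0.5777, 0.0924, 0.0679]
eef_rot: [-179.9, -0.3, -176.0]
contact_force: [-1.5, -0.3, -0.6]
gripper_width: 0.0606
gripper_force: 0.0
```

Run:
```python
from plant import eyes
import cv2,numpy as np
im=eyes.capture("top");np.save("pics/t3.npy",im)
b=eyes.capture("scene");
f=lambda i,y,x:cv2.resize(i[y:y+110,x:x+130],None,fx=3,fy=3,interpolation=cv2.INTER_CUBIC)
cv2.imwrite("pics/s3.png",np.hstack([f(im,160,210),f(b,155,200)])[...,::-1])
```

```text
(no output)
```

View pics/s3.png

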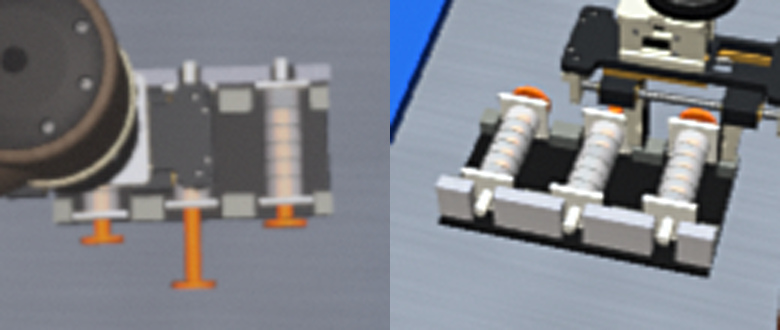

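Top and scene crops: the right plunger is home and the middle one is fully out. The gripper straddles the left barrel. Descending to grasp.

Call:
{"fn": "step_arm", "kwargs": {"plan": [[0, 0, 0.1, 0, 64], [0, 0, 0.216, 0, 64], [0, 0, 0.216, 0, 64], [0, 0, 0.216, 0, 30], [0, 0, 0.216, 0, 20], [0, 0, 0.216, 0, 20], [0, 0, 0.216, 0, 20], [0, 0, 0.216, 0, 20]], "newtons": 20}}

```text
time_s: 10.73
tcp_pos: [0.5803, 0.0935, 0.02]
eef_rot: [180.0, 0.1, -175.9]
contact_force: [0.2, 0.0, -0.2]
gripper_width: 0.0361
gripper_force: 0.0
```

Call:
{"fn": "step_arm", "kwargs": {"plan": [[0, 0, -0.1, 0, 20], [0, 0, -0.25, 0, 20], [0, 0, -0.4, 0, 20], [0, 0, -0.4, 0, 20]]}}

```text
time_s: 11.07
tcp_pos: [0.5837, 0.0944, 0.1267]
eef_rot: [179.8, 0.7, -175.8]
contact_force: [2.2, 0.2, -0.8]
gripper_width: 0.0308
gripper_force: 20.0
```

```bash
cat >> h.py <<'E'
def go(s,tgt,yaw=None):
    "print tool-frame shares from state s to world target"
    Rm=R.from_euler("xyz",s["eef_rot"],degrees=True).as_matrix();d=Rm.T@(np.array(tgt)-s["tcp_pos"])/.25
    t=0 if yaw is None else -((yaw-s["eef_rot"][2]+180)%360-180)/60
    print("shares",np.round(d,3),"turn",round(t,3))
E
python3 - <<'E'
from h import *
from plant import r
s=r.get_state();print(s["tcp_pos"],s["eef_rot"],s["gripper_width"],s["gripper_force"],s["contact_force"],s["joints"][5])
a=np.radians(9)
for n,u,v in(("far",0,.034),("near",0,-.034)):
    p=[.484+u*np.cos(a)-v*np.sin(a),.307+u*np.sin(a)+v*np.cos(a)]
    print(n,p);go(s,p+[s["tcp_pos"][2]],-171)
E
```

```text
[0.58373554 0.09443635 0.12672636] [ 179.84610772    0.6535773  -175.82525602] 0.03082982963088167 19.989088475704193 [ 2.23980572  0.20457736 -0.79644737] -114.11653272536674
far [np.float64(0.4786812281886321), np.float64(0.3405814035802347)]
shares [ 3.470e-01  1.013e+00 -1.000e-03] turn -0.08
near [np.float64(0.48931877181136785), np.float64(0.2734185964197653)]
shares [ 0.325  0.742 -0.002] turn -0.08
```

Call:
{"fn": "step_arm", "kwargs": {"plan": [[0.05, 0.15, 0, -0.02, 20], [0.1, 0.3, 0, -0.04, 20], [0.16, 0.45, 0, -0.06, 20], [0.21, 0.6, 0, -0.08, 20], [0.26, 0.75, 0, -0.08, 20], [0.31, 0.9, 0, -0.08, 20], [0.347, 1, 0, -0.08, 20], [0.347, 1, 0.1, -0.08, 20], [0.347, 1, 0.2, -0.08, 20], [0.347, 1, 0.3, -0.08, 20], [0.347, 1, 0.3, -0.08, 20], [0.347, 1, 0.3, -0.08, 20]]}}

```text
time_s: 12.07
tcp_pos: [0.4746, 0.3356, 0.043]
eef_rot: [-179.9, -0.1, -171.1]
contact_force: [1.1, 0.1, -0.6]
gripper_width: 0.0312
gripper_force: 20.0
```

Run:
```python
from h import *
from plant import r,eyes
s=r.get_state();print(s["time_s"],s["tcp_pos"],s["eef_rot"],s["gripper_width"],s["gripper_force"],s["contact_force"])
go(s,[.4785,.340,.014],-171)
b=eyes.capture("scene");f=cv2.resize(b[130:260,330:450],None,fx=4,fy=4,interpolation=cv2.INTER_CUBIC)
cv2.imwrite("pics/s4.png",f[...,::-1])
```

```text
12.0667 [0.47464734 0.33557367 0.04295508] [-1.79877705e+02 -1.10402427e-01 -1.71104803e+02] 0.031186423384605314 19.99110370874405 [ 1.12683544  0.08433711 -0.56252946]
shares [-0.018  0.015  0.116] turn -0.002
```

View pics/s4.png

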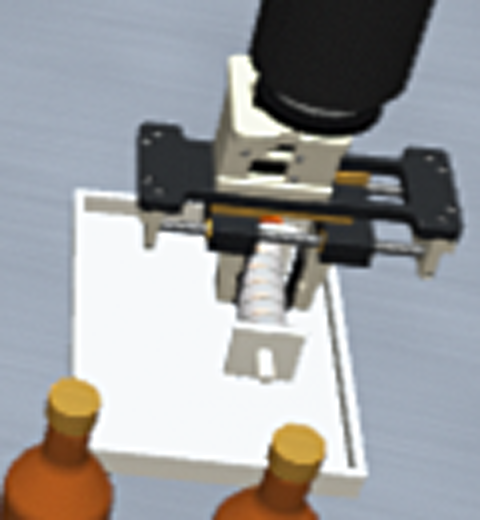

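The syringe is held level over the far part of the white tray, inside the walls. Lowering it now.

Call:
{"fn": "step_arm", "kwargs": {"plan": [[-0.018, 0.015, 0.04, 0, 20], [-0.018, 0.015, 0.08, 0, 20], [-0.018, 0.015, 0.1, 0, 20], [-0.018, 0.015, 0.11, 0, 20], [-0.018, 0.015, 0.116, 0, 20], [-0.018, 0.015, 0.116, 0, 20]]}}

```text
time_s: 12.62
tcp_pos: [0.4826, 0.3435, 0.0189]
eef_rot: [179.8, 0.4, -171.0]
contact_force: [-0.1, -3.3, 23.0]
gripper_width: 0.0312
gripper_force: 20.0
```

Call:
{"fn": "step_arm", "kwargs": {"plan": [[0, 0, 0, 0, 46], [0, 0, 0, 0, 46], [0, 0, 0, 0, 46], [0, 0, -0.1, 0, 46], [0, 0, -0.26, 0, 46], [0, 0, -0.4, 0, 46], [0, 0, -0.4, 0, 46]]}}

```text
time_s: 13.2
tcp_pos: [0.4821, 0.3436, 0.1216]
eef_rot: [179.7, 0.5, -171.0]
contact_force: [1.4, 0.1, 1.0]
gripper_width: 0.0457
gripper_force: 0.0
```

Run:
```python
from h import *
from plant import r,eyes
s=r.get_state();print(s["time_s"],s["tcp_pos"],s["eef_rot"],s["gripper_width"],s["gripper_force"],s["contact_force"])
go(s,[.592,-.0665,.11],-176)
go(s,[.592,-.0665,.014],-176)
```

```text
13.2 [0.48209673 0.34363264 0.12158587] [ 179.66672557    0.48868599 -171.03351994] 0.04567380091603637 0.0 [1.36676708 0.08387495 0.9750668 ]
shares [-0.178 -1.689  0.038] turn 0.083
shares [-0.175 -1.691  0.422] turn 0.083
```

Call:
{"fn": "step_arm", "kwargs": {"plan": [[-0.09, -0.9, 0, 0, 64], [-0.09, -0.9, 0, 0, 64], [-0.09, -0.9, 0, 0, 64], [-0.09, -0.9, 0, 0, 64], [-0.09, -0.9, 0, 0, 64], [-0.09, -0.9, 0, 0, 64]]}}

```text
time_s: 13.7
tcp_pos: [0.536, 0.1181, 0.1142]
eef_rot: [-180.0, -0.1, -171.2]
contact_force: [0.1, 0.5, -1.0]
gripper_width: 0.0637
gripper_force: 0.0
```

Call:
{"fn": "step_arm", "kwargs": {"plan": [[-0.085, -0.79, 0.03, 0.083, 64], [-0.085, -0.79, 0.03, 0.083, 64], [-0.085, -0.79, 0.03, 0.083, 64], [-0.085, -0.79, 0.03, 0.083, 64], [-0.085, -0.79, 0.03, 0.083, 64], [-0.085, -0.79, 0.03, 0.083, 64], [-0.085, -0.79, 0.12, 0.083, 64], [-0.085, -0.79, 0.12, 0.083, 64], [-0.085, -0.79, 0.12, 0.083, 64]]}}

```text
time_s: 14.45
tcp_pos: [0.5864, -0.0701, 0.0834]
eef_rot: [-180.0, -0.2, -176.1]
contact_force: [1.3, 0.3, -0.3]
gripper_width: 0.0639
gripper_force: 0.0
```

Run:
```python
from h import *
from plant import r,eyes
s=r.get_state();print(s["time_s"],s["tcp_pos"],s["eef_rot"],s["gripper_width"],s["gripper_force"],s["contact_force"])
go(s,[.592,-.0665,.014],-176)
```

```text
14.45 [ 0.58637312 -0.07012666  0.08336808] [-179.98479272   -0.18800786 -176.11836633] 0.06391410411354387 0.0 [ 1.32703904  0.2918563  -0.32454238]
shares [-0.024  0.013  0.277] turn -0.002
```

Call:
{"fn": "step_arm", "kwargs": {"plan": [[-0.024, 0.013, 0.14, 0, 64], [-0.024, 0.013, 0.277, 0, 64], [-0.024, 0.013, 0.277, 0, 64], [-0.024, 0.013, 0.277, 0, 64], [-0.024, 0.013, 0.277, 0, 20], [-0.024, 0.013, 0.277, 0, 20], [-0.024, 0.013, 0.277, 0, 20], [-0.024, 0.013, 0.277, 0, 20], [-0.024, 0.013, 0.277, 0, 20], [-0.024, 0.013, 0.277, 0, 20]]}}

```text
time_s: 15.28
tcp_pos: [0.5937, -0.0662, 0.0162]
eef_rot: [180.0, 0.1, -176.1]
contact_force: [-0.3, 1.8, 5.6]
gripper_width: 0.0313
gripper_force: 20.0
```

Call:
{"fn": "step_arm", "kwargs": {"plan": [[0, 0, -0.1, 0, 20], [0, 0, -0.25, 0, 20], [0, 0, -0.4, 0, 20], [0, 0, -0.4, 0, 20]]}}

```text
time_s: 15.62
tcp_pos: [0.5975, -0.0663, 0.123]
eef_rot: [-180.0, 0.6, -176.0]
contact_force: [1.9, -0.0, -0.4]
gripper_width: 0.0311
gripper_force: 19.9
```

Run:
```python
from h import *
from plant import r,eyes
s=r.get_state();print(s["time_s"],s["tcp_pos"],s["eef_rot"],s["gripper_width"],s["gripper_force"],s["contact_force"])
go(s,[.489,.273,.12],-171)
im=eyes.capture("top");hsv=cv2.cvtColor(im,cv2.COLOR_RGB2HSV);np.save("pics/t5.npy",im)
o=(hsv[...,0]<16)&(hsv[...,1]>150)&(hsv[...,2]>120);o[:,:110]=0;o[:190]=0
for b in blobs(o,8): print(b[1],b[2],plane(eyes.camera_model("top"),b[2],.028)[0])
cv2.imwrite("pics/t5.png",cv2.resize(im[150:310,100:330],None,fx=3.4,fy=3.4,interpolation=cv2.INTER_CUBIC)[...,::-1])
```

```text
15.6167 [ 0.59753665 -0.06625999  0.12301823] [-179.96562655    0.62649715 -176.00824467] 0.0311088219496494 19.922677874565125 [ 1.90790431 -0.02175612 -0.37920741]
shares [0.339 1.384 0.008] turn -0.083
51 [308.45098039 228.82352941] [ 0.53973891 -0.07888019  0.028     ]
108 [273.88888889 244.89814815] [0.49587232 0.01043684 0.028     ]
17 [146.58823529 271.88235294] [0.41896748 0.33829845 0.028     ]
```

View pics/t5.png

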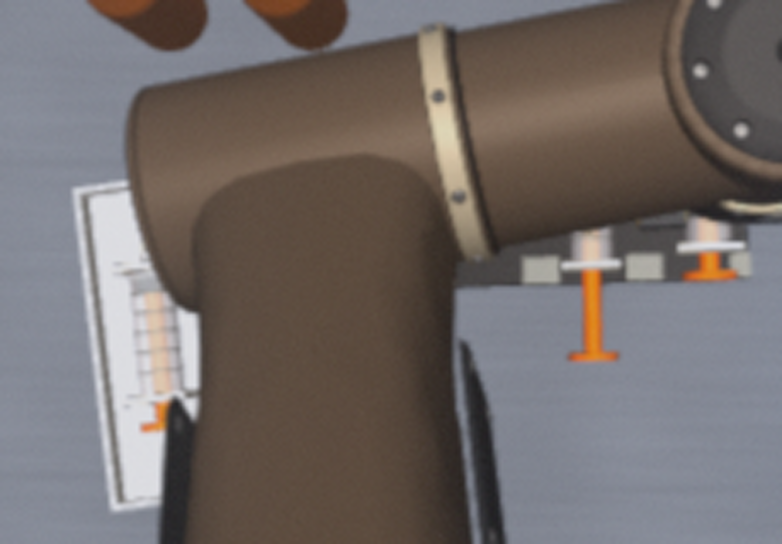

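The second syringe is lifted and its plunger is home. The first lies parallel to the white tray's left wall, its barrel at crop (157,343). Now carrying the second one over.

Call:
{"fn": "step_arm", "kwargs": {"plan": [[0.2, 0.8, 0, 0, 20], [0.2, 0.8, 0, 0, 20], [0.2, 0.8, 0, 0, 20], [0.2, 0.8, 0, 0, 20], [0.2, 0.8, 0, 0, 20], [0.2, 0.8, 0, 0, 20]]}}

```text
time_s: 16.17
tcp_pos: [0.5279, 0.1348, 0.1147]
eef_rot: [180.0, -0.0, -175.9]
contact_force: [1.4, -1.5, -1.4]
gripper_width: 0.0309
gripper_force: 19.9
```

Call:
{"fn": "step_arm", "kwargs": {"plan": [[0.139, 0.584, 0, -0.083, 20], [0.139, 0.584, 0, -0.083, 20], [0.139, 0.584, 0, -0.083, 20], [0.139, 0.584, 0, -0.083, 20], [0.139, 0.584, 0, -0.083, 20], [0.139, 0.584, 0.1, -0.083, 20], [0.139, 0.584, 0.2, -0.083, 20], [0.139, 0.584, 0.3, -0.083, 20], [0.139, 0.584, 0.3, -0.083, 20], [0.139, 0.584, 0.3, -0.083, 20]]}}

```text
time_s: 17.0
tcp_pos: [0.4842, 0.2717, 0.0389]
eef_rot: [-179.8, -0.2, -171.1]
contact_force: [-0.1, -0.2, -0.4]
gripper_width: 0.0315
gripper_force: 19.9
```

Run:
```python
from h import *
from plant import r
s=r.get_state();print(s["time_s"],s["tcp_pos"],s["eef_rot"],s["gripper_width"],s["gripper_force"],s["contact_force"])
go(s,[.489,.271,.015],-171)
```

```text
17.0 [0.48422862 0.27172925 0.03886508] [-179.83421847   -0.19803372 -171.12683081] 0.03146854833200285 19.922913014888763 [-0.06398069 -0.17987101 -0.35472277]
shares [-0.019 -0.006  0.095] turn -0.002
```

Call:
{"fn": "step_arm", "kwargs": {"plan": [[-0.019, -0.006, 0.03, 0, 20], [-0.019, -0.006, 0.06, 0, 20], [-0.019, -0.006, 0.08, 0, 20], [-0.019, -0.006, 0.09, 0, 20], [-0.019, -0.006, 0.098, 0, 20], [-0.019, -0.006, 0.098, 0, 20]]}}

```text
time_s: 17.5
tcp_pos: [0.49, 0.2722, 0.0156]
eef_rot: [-180.0, -0.0, -171.1]
contact_force: [-0.0, -0.7, -0.5]
gripper_width: 0.031
gripper_force: 19.9
```

Call:
{"fn": "step_arm", "kwargs": {"plan": [[0, 0, 0.006, 0, 20], [0, 0, 0.01, 0, 20], [0, 0, 0.01, 0, 20]]}}

```text
time_s: 17.75
tcp_pos: [0.4901, 0.2725, 0.0134]
eef_rot: [180.0, 0.0, -171.1]
contact_force: [0.7, -0.2, -1.6]
gripper_width: 0.0315
gripper_force: 19.9
```

Call:
{"fn": "step_arm", "kwargs": {"plan": [[0, 0, 0, 0, 46], [0, 0, 0, 0, 46], [0, 0, 0, 0, 46], [0, 0, -0.1, 0, 46], [0, 0, -0.26, 0, 46], [0, 0, -0.42, 0, 46], [0, 0, -0.42, 0, 46]]}}

```text
time_s: 18.33
tcp_pos: [0.4938, 0.2753, 0.1265]
eef_rot: [179.7, 0.6, -171.0]
contact_force: [0.8, 2.0, 0.2]
gripper_width: 0.0459
gripper_force: 0.0
```

Run:
```python
from h import *
from plant import r
s=r.get_state();print(s["time_s"],s["tcp_pos"],s["eef_rot"],s["gripper_width"],s["gripper_force"],s["contact_force"])
go(s,[.587,.013,.09],-176)
```

```text
18.3333 [0.49375738 0.27528223 0.12645192] [ 179.67198301    0.59729975 -171.01152014] 0.045852697074425554 0.0 [0.78774144 1.99185835 0.23709268]
shares [-0.203 -1.095  0.142] turn 0.083
```

Call:
{"fn": "step_arm", "kwargs": {"plan": [[-0.203, -1, 0, 0.083, 64], [-0.203, -1, 0, 0.083, 64], [-0.203, -1, 0, 0.083, 64], [-0.203, -1, 0, 0.083, 64], [-0.203, -1, 0, 0.083, 64], [-0.203, -1, 0, 0.083, 64], [-0.203, -1, 0, 0.083, 64], [-0.203, -1, 0.1, 0.083, 64], [-0.203, -1, 0.14, 0.083, 64], [-0.203, -1, 0.14, 0.083, 64]]}}

```text
time_s: 19.17
tcp_pos: [0.5769, 0.0325, 0.0808]
eef_rot: [-179.9, -0.3, -176.2]
contact_force: [0.1, 0.7, 0.7]
gripper_width: 0.064
gripper_force: 0.0
```

Run:
```python
from h import *
from plant import r
s=r.get_state();print(s["time_s"],s["tcp_pos"],s["eef_rot"],s["gripper_width"],s["contact_force"])
go(s,[.588,.0135,.014],-176)
```

```text
19.1667 [0.57689288 0.03249526 0.08076972] [-179.94856331   -0.27009523 -176.15642143] 0.06399232599492419 [0.06772745 0.67637677 0.65583299]
shares [-0.04  -0.079  0.267] turn -0.003
```

Call:
{"fn": "step_arm", "kwargs": {"plan": [[-0.04, -0.079, 0, 0, 64], [-0.04, -0.079, 0.1, 0, 64], [-0.04, -0.079, 0.267, 0, 64], [-0.04, -0.079, 0.267, 0, 64], [-0.04, -0.079, 0.267, 0, 64], [-0.04, -0.079, 0.267, 0, 20], [-0.04, -0.079, 0.267, 0, 20], [-0.04, -0.079, 0.267, 0, 20], [-0.04, -0.079, 0.267, 0, 20], [-0.04, -0.079, 0.267, 0, 20], [-0.04, -0.079, 0.267, 0, 20]]}}

```text
time_s: 20.08
tcp_pos: [0.5906, 0.0143, 0.0175]
eef_rot: [180.0, 0.1, -176.1]
contact_force: [-2.2, 1.7, 6.1]
gripper_width: 0.0316
gripper_force: 19.9
```

Call:
{"fn": "step_arm", "kwargs": {"plan": [[0, 0, -0.1, 0, 20], [0, 0, -0.25, 0, 20], [0, 0, -0.4, 0, 20], [0, 0, -0.4, 0, 20]]}}

```text
time_s: 20.42
tcp_pos: [0.5943, 0.0148, 0.1242]
eef_rot: [179.9, 0.6, -176.0]
contact_force: [1.6, 1.3, -1.2]
gripper_width: 0.0314
gripper_force: 19.9
```

Run:
```python
from h import *
from plant import r
s=r.get_state();print(s["time_s"],s["tcp_pos"],s["eef_rot"],s["gripper_width"],s["gripper_force"],s["contact_force"])
a=np.radians(7.8);go(s,[.477+.025*np.cos(a),-.294+.025*np.sin(a),.12],-172.2)
```

```text
20.4167 [0.59434229 0.01484325 0.12419439] [ 179.94411574    0.6230163  -176.00803962] 0.031381039518209364 19.861693382263184 [ 1.61502538  1.29829717 -1.17786321]
shares [ 0.455 -1.193  0.011] turn -0.063
```

Call:
{"fn": "step_arm", "kwargs": {"plan": [[0.3, -0.7, 0, 0, 20], [0.3, -0.7, 0, 0, 20], [0.3, -0.7, 0, 0, 20], [0.3, -0.7, 0, 0, 20], [0.3, -0.7, 0, 0, 20], [0.3, -0.7, 0, 0, 20]]}}

```text
time_s: 20.92
tcp_pos: [0.5248, -0.169, 0.1163]
eef_rot: [180.0, -0.1, -176.3]
contact_force: [0.5, 0.2, -1.3]
gripper_width: 0.0315
gripper_force: 19.9
```

Call:
{"fn": "step_arm", "kwargs": {"plan": [[0.155, -0.493, 0, -0.063, 20], [0.155, -0.493, 0, -0.063, 20], [0.155, -0.493, 0, -0.063, 20], [0.155, -0.493, 0, -0.063, 20], [0.155, -0.493, 0, -0.063, 20], [0.155, -0.493, 0.1, -0.063, 20], [0.155, -0.493, 0.2, -0.063, 20], [0.155, -0.493, 0.28, -0.063, 20], [0.155, -0.493, 0.28, -0.063, 20], [0.155, -0.493, 0.28, -0.063, 20]]}}

```text
time_s: 21.75
tcp_pos: [0.4966, -0.2902, 0.0459]
eef_rot: [180.0, -0.1, -172.3]
contact_force: [0.5, -0.4, -0.4]
gripper_width: 0.0313
gripper_force: 19.9
```

Run:
```python
from h import *
from plant import r,eyes
s=r.get_state();print(s["time_s"],s["tcp_pos"],s["eef_rot"],s["gripper_width"],s["gripper_force"],s["contact_force"])
a=np.radians(7.8);go(s,[.477+.025*np.cos(a),-.294+.025*np.sin(a),.016],-172.2)
t=eyes.capture("top");c=eyes.capture("scene")
f=lambda i,y,x:cv2.resize(i[y:y+130,x:x+130],None,fx=3,fy=3,interpolation=cv2.INTER_CUBIC)
cv2.imwrite("pics/p6.png",np.hstack([f(t,185,105),f(c,100,110)])[...,::-1])
```

```text
21.75 [ 0.49662929 -0.29015346  0.04590472] [ 1.79955811e+02 -1.41619744e-01 -1.72255332e+02] 0.0312656203115693 19.863491356372833 [ 0.4732733  -0.36514976 -0.39084014]
shares [-0.02  -0.005  0.12 ] turn -0.001
```

View pics/p6.png

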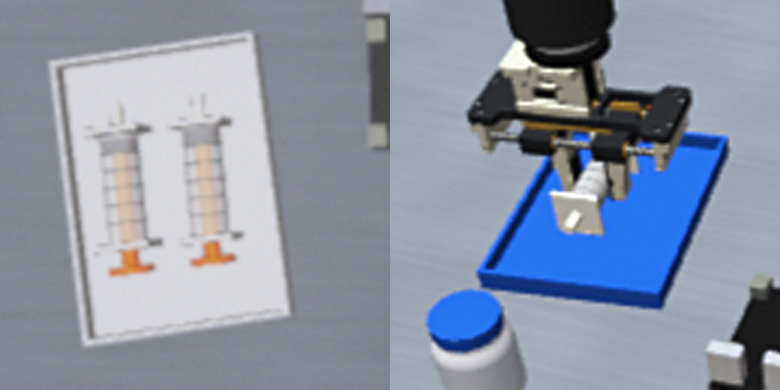

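Left: both syringes lie flat in the white tray with plungers home. Right: the sealed one hangs inside the blue tray. Lowering it now.

Call:
{"fn": "step_arm", "kwargs": {"plan": [[-0.02, -0.005, 0.04, 0, 20], [-0.02, -0.005, 0.08, 0, 20], [-0.02, -0.005, 0.1, 0, 20], [-0.02, -0.005, 0.11, 0, 20], [-0.02, -0.005, 0.12, 0, 20], [-0.02, -0.005, 0.124, 0, 20], [-0.02, -0.005, 0.124, 0, 20]]}}

```text
time_s: 22.43
tcp_pos: [0.502, -0.2917, 0.0154]
eef_rot: [180.0, -0.0, -172.3]
contact_force: [-0.0, 0.8, -1.9]
gripper_width: 0.0311
gripper_force: 19.9
```

Call:
{"fn": "step_arm", "kwargs": {"plan": [[0, 0, 0.005, 0, 20], [0, 0, 0.005, 0, 20], [0, 0, 0.005, 0, 46], [0, 0, 0.005, 0, 46], [0, 0, 0.005, 0, 46], [0, 0, -0.1, 0, 46], [0, 0, -0.26, 0, 46], [0, 0, -0.42, 0, 46], [0, 0, -0.6, 0, 46], [0, 0, -0.6, 0, 46]]}}

```text
time_s: 23.27
tcp_pos: [0.5059, -0.2934, 0.1743]
eef_rot: [-179.6, 0.6, -172.2]
contact_force: [1.5, -0.2, -0.3]
gripper_width: 0.0459
gripper_force: 0.0
```

Call:
{"fn": "step_arm", "kwargs": {"plan": [[-0.3, 1, 0, 0, 46], [-0.3, 1, 0, 0, 46], [-0.3, 1, 0, 0, 46], [-0.3, 1, 0, 0, 46], [-0.3, 1, 0, 0, 46], [-0.3, 1, 0, 0, 46], [-0.3, 1, 0, 0, 46], [-0.3, 1, 0, 0, 46]]}}

```text
time_s: 23.93
tcp_pos: [0.5437, -0.0309, 0.1658]
eef_rot: [180.0, 0.1, -172.1]
contact_force: [-0.2, -0.4, 0.2]
gripper_width: 0.046
gripper_force: 0.0
```

Run:
```python
from h import *
from plant import r,eyes
s=r.get_state();print(s["time_s"],s["tcp_pos"],s["contact_force"])
t=eyes.capture("top");c=eyes.capture("scene");cm=eyes.camera_model("top")
hsv=cv2.cvtColor(t,cv2.COLOR_RGB2HSV);o=(hsv[...,0]<16)&(hsv[...,1]>150)&(hsv[...,2]>120);o[:,:110]=0;o[:200]=0
for b in blobs(o,8): q=rect(b[0]);P=plane(cm,q,.028);print(b[1],b[2],"x range",P[:,0].min(),P[:,0].max())
f=lambda i,y,x:cv2.resize(i[y:y+130,x:x+130],None,fx=3,fy=3,interpolation=cv2.INTER_CUBIC)
cv2.imwrite("pics/p7.png",np.hstack([f(t,190,320),f(c,120,110)])[...,::-1])
```

```text
23.9333 [ 0.54365497 -0.03089911  0.16584119] [-0.2014011  -0.3989355   0.21633699]
109 [394.10091743 280.83486239] x range 0.38127423325316834 0.44553918445001667
```

View pics/p7.png

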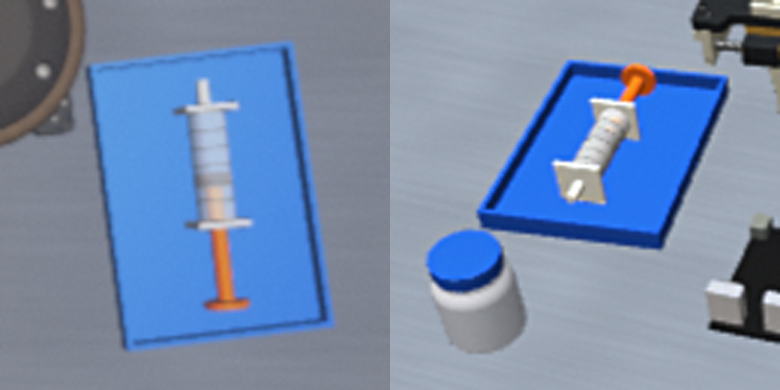

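The sealed syringe lies flat in the blue tray with its plunger fully out (disc at (227,303)), and the jar stands undisturbed. Handing in.

```bash
python3 -c "
from plant import workorder
print(workorder.close_job())"
```

```text
the job is handed in; nothing more can be done
None
```

The job is handed in: both empty syringes lie in the white tray with plungers home, the sealed one lies in the blue tray with its plunger out, and the arm finished at about 24 s of the 72 s allowed; I saw no sign the bottles or jar moved, and the hand-in returned no verdict.

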